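# Open the ratchet jar keeper

## Task

Open the jar keeper so that there is room for more jars in its row: with closed fingertips press the black release pad on the sliding jaw down and, keeping it down, push the jaw back along its toothed bar, away from the spice jars, until it stands against the wooden block at the end of the bar; then let the pad spring up and draw clear. Push gently, pinch or lift nothing, and leave the jars and the other things on the worktop standing where they are.

Things in the scene. Friction and masses are not known exactly. Their poses are not given: they have to be found in the camera images.
- keeper: Jar keeper, fixed: light wood board 430 x 116 x 12 mm with a wooden fixed end (88 mm high) at its -x end, a jar lane along its -y side and a steel bar, ratchet teeth on its underside, along its +y side (centre line y = +31 mm, z = 42 mm). Origin: centre of the board's underside, on the worktop. x runs along the bar the way the jaw opens (away from the jars), z up.
- jaw (a joint): Sliding grey jaw along the bar (m): 0 closed near the jars, 0.150 fully open against the end block. Moves along keeper +x, about 3 N friction, stays where left; at value q the middle of its pad is at keeper x = q. Unpressed, the ratchet (teeth 10 mm apart) lets it go towards the jars but not away. Its two upright walls, square to the bar, stand either side of the pad, 62 mm apart.
- release (a joint): Travel of the black release pad (m): 0 up, 0.010 fully down; up to 0.004 if the pawl rests on a tooth tip. Moves straight down, spring 3 N at the start to 7 N fully down, springs up when let go. Beyond 0.006 the pawl is free of the teeth; it must stay down while the jaw is pushed away from the jars.
- pad_top (a point): Centre of the top face of the black ribbed release pad (50 mm along the bar x 38 mm across), 70 mm above the worktop when up; moves with the jaw and the pad.
- wall_top (a point): Top middle of the jaw's thumb wall: upright, 9 mm thick along the bar, 46 mm wide, top 94 mm above the worktop, on the open side of the pad; inner face 31 mm, outer face 40 mm from the pad's middle. Push on its inner face.
- plate_top (a point): Top middle of the jaw plate: upright, 9 mm thick along the bar, 100 mm wide, top 92 mm above the worktop, on the jars' side of the pad; faces 31 and 40 mm from the pad's middle.
- end_stop (a point): Point on the face of the wooden end block (50 mm wide, top 61 mm above the worktop) that the thumb wall's outer face meets when fully open, on the bar's centre line, 50 mm above the worktop.
- jar_1: Spice jar, 45 mm wide, 106 mm high, with a red lid, loose, standing in the keeper's lane. Origin: centre of its underside.
- jar_2: Spice jar, 45 mm wide, 106 mm high, with a red lid, loose, standing in the keeper's lane. Origin: centre of its underside.
- jar_3: Spice jar, 45 mm wide, 106 mm high, with a red lid, loose, standing in the keeper's lane. Origin: centre of its underside.
- pepper_mill: Wooden pepper mill, 58 mm wide, 170 mm high, loose bystander. Origin: centre of its underside.
- honey_jar: Honey jar with dark lid, 64 mm wide, 99 mm high, loose bystander. Origin: centre of its underside.
- salt_shaker: Salt shaker, 44 mm wide, 90 mm high, loose bystander. Origin: centre of its underside.
- garlic: Garlic bulb, 60 mm, loose bystander. Origin: centre of its underside.
- tomato_tin: Food tin, 75 mm wide, 58 mm high, loose bystander. Origin: centre of its underside.

How it is judged:
On the way, in this order (a step that is already met when the one before it is completed fails the run):
1. the release pad is pressed down (beyond 6 mm) with the jaw still in the closed half of its travel (value of joint release above 0.006 m and value of joint jaw below 0.075 m), for 0.1 s.
2. the jaw is pushed back to the end block, the pad still down (value of joint jaw above 0.144 m and value of joint release above 0.005 m), for 0.05 s.
At the end, for the whole second after the job is handed in: The jaw rests within 7 mm of the end block, the release pad has sprung up, and the three jars stand upright within 30 mm of where they stood (value of joint jaw above 0.143 m and value of joint release below 0.006 m and velocity of joint jaw between -0.01 and 0.01 m/s and angle between each of jar_1, jar_2, jar_3's own z axis and vertical below 0.2 rad and distance of each of jar_1, jar_2, jar_3 from where it was at the start of the episode below 0.03 m); the robot touches nothing.
It fails at once if the jaw or its pad is forced with more than 60 N (contact force between any of the arm, the fingers and jaw above 60 N).
It fails at once if a jar is knocked over, shifted by more than 30 mm or lifted (angle between any of jar_1, jar_2, jar_3's own z axis and vertical above 0.4 rad or distance of any of jar_1, jar_2, jar_3 from where it was at the start of the episode above 0.03 m or z of any of jar_1, jar_2, jar_3 in the frame of keeper above 0.03 m).
It fails at once if another thing on the worktop is moved by more than 30 mm (distance of any of pepper_mill, honey_jar, salt_shaker, garlic, tomato_tin from where it was at the start of the episode above 0.03 m).
It also fails if it takes over 38 s, if anything falls off the work surface, if the arm or the gripper's body presses on something with over 40 N, if the wrist force passes 120 N, or if a joint passes its speed limit or range.

## Robot

A 6-joint arm with a two-finger parallel gripper is mounted at the origin on a cart in front of the work surface, level with it; the furniture and walls round the work are solid. World frame = base frame: x ahead of the robot, y to its left, z up, the work surface at z = 0. Lengths are in m, angles in rad, forces in N, time in s.
With the tool pointing down it reaches from about 0.35 to 0.775 m from the base axis. Payload 5.5 kg.
Tool frame: the origin (TCP) lies midway between the tips of the shut fingers; the grasp point (between the pads) lies 19 mm behind it; z points along the fingers, y is the line along which they close (so a half turn about z gives the same grasp; the last joint's range is limited). The gripper opens to 85 mm and grips with 20 to 120 N. Pads are 22 mm wide; open, the fingers measure 114 mm over their backs; the gripper's body (76 mm by 85 mm) begins 54 mm behind the grasp point. The pads swing forward as they close: fully open they stand 13 mm farther back than shut.
Start: joints at [0.972, 0.313, 0.046, 1.304, 0, 1.431], TCP at [0.255, 0.516, 0.231] pointing down, gripper open.
Joint ranges: [-2.76, 2.76], [-0.86, 1.69], [-1.03, 1.26], [-2.2, 2.34], [-1.47, 1.5], [-3.14, 3.14]. Speed limits (rad/s): [2.57, 2.57, 3.14, 3.14, 3.14, 3.14].

## Interface

Orientations are given as a unit quaternion [w, x, y, z].
In Python, from workcell import telemetry, imaging, env gives the robot as it stands. The module is installed in compiled form; this text tells all that it offers.
- The arm moves only by the tool step_arm, never from a script. Its argument "moves" is a list of rows, each a list of 3 entries, a list of its own where there are three numbers: the shift along the tool's x, y, z in mm, then the turn, a rotation vector about the tool's x, y, z in rad, then the finger opening in mm, from 0 to 85.4. A call has 1 to 8 rows; each row is the pose to reach, as a shift and turn from the pose commanded when the call began, along the tool's axes at that moment; what a row does not reach only later rows make up. A row lasts 1/12 s, in which the tool goes at most 41.7 mm and 7.16 degrees, less where a joint would pass 70% of its speed; a pose out of reach is approached as far as the arm can. A call with a gripper value outside its range is refused whole. The fingers move at their own pace and stop on an object; "grip_force" is the grip in N (left out, the last holds). Time passes only in rows, so rows that repeat a pose let the fingers close. It gives the time, the measured TCP pose, the force, the opening and the grip force at its end, in the units of the state.
- telemetry.get_state(): the state, without advancing time (a new reading comes with each control period).
- imaging.read_camera(name): name is "scene" or "top"; returns the picture (384x512x3 uint8, red, green, blue); there is no depth.
- imaging.camera_params(name): a dict with "camera_matrix" (3x3 intrinsics, pixels), "pose" (4x4, takes a point from camera to world coordinates). Camera axes: x right, y up, looking along -z (the intrinsics and any distortion apply to the point x, -y, -z); pixel columns grow to the right and rows downward; lengths in m; the calibration is good to about 2 mm. A picture is of the moment at which its call begins. camera_params takes no time and is no camera call.
- env.hand_in(): hands the job in; it is judged then, once.
The state is a dict: "clock": time; "joint_pos": joint angles; "qvel": joint speeds; "tau": joint torques, N m; "tcp_pos": TCP position; "orientation": TCP orientation; "wrist_force": force on the tool from outside, world axes, zero at the start; "ft_torque": the same for the moment, N m; "finger_gap": finger opening in m; "grip_force": force on a finger pad.
Only numpy, scipy, OpenCV 4.12 (cv2) and the standard library are available. Lean on these libraries where they do the work, as an engineer would, in place of code of your own. Each camera call takes 0.05 s, during which the arm holds its last target. There are 200 camera calls.

## Working session

There is one attempt and no reset: what is moved stays moved. The work goes in short steps, Python scripts to look and compute and a tool call to move; the robot and the scene stay as the last step left them, time stands still between calls to the robot, and variables do not carry over. Pictures are saved under pics/ and viewed, at most 10 in all, crops included, and the job is handed in when it is done.

Besides the shell and the picture viewer there is one more tool, called as name([rows], argument=value, ...), one row to a line, values as JSON. step_arm: Moves the arm, as the interface text tells. Its arguments: {"type":"object","properties":{"moves":{"type":"array"},"grip_force":{"type":"number"}},"required":["moves"]}

```bash
mkdir -p pics; python3 - <<'E'
from workcell import telemetry, imaging
import cv2, json
for n in ("scene","top"):
    im=imaging.read_camera(n); cv2.imwrite(f"pics/{n}0.png",cv2.resize(im[:,:,::-1],(800,600),interpolation=cv2.INTER_CUBIC)); cv2.imwrite(f"raw_{n}.png",im[:,:,::-1])
    p=imaging.camera_params(n); print(n,p["camera_matrix"],p["pose"],[k for k in p])
print(telemetry.get_state())
E
```

```text
scene [[357.75061926   0.         251.46940807]
 [  0.         357.75061926 193.60446969]
 [  0.           0.           1.        ]] [[ 0.80437485  0.47325872 -0.35917584  0.23195407]
 [-0.59394551  0.62580922 -0.50556063 -0.73614332]
 [-0.01448543  0.61999113  0.78447509  0.75585148]
 [ 0.          0.          0.          1.        ]] ['camera_matrix', 'pose']
top [[386.24856071   0.         253.01945277]
 [  0.         386.24856071 185.47476341]
 [  0.           0.           1.        ]] [[ 0.02863493  0.9980913  -0.05471555  0.48467379]
 [-0.99937776  0.02971369  0.01900486 -0.30651136]
 [ 0.02059439  0.0541373   0.9983211   1.00834857]
 [ 0.          0.          0.          1.        ]] ['camera_matrix', 'pose']
{'clock': 0.1, 'joint_pos': array([ 9.72378070e-01,  3.13949314e-01,  4.50851208e-02,  1.30360398e+00,
       -2.55429091e-05,  1.43117936e+00]), 'qvel': array([ 0.00090288, -0.00368298,  0.0015141 , -0.00013931, -0.00110979,
       -0.0014063 ]), 'tau': array([ 2.41268805e-03, -4.81725240e+01,  2.99244833e+01,  1.26530809e-02,
       -1.46416801e-04,  3.24821394e-05]), 'tcp_pos': array([0.25441411, 0.51513868, 0.23048133]), 'orientation': array([-2.89604408e-04,  2.27393819e-01,  9.73802522e-01, -7.84255109e-04]), 'wrist_force': array([ 0.30602192, -0.4919255 ,  0.34391479]), 'ft_torque': array([1.58401440e-02, 7.54655024e-05, 1.64907921e-02]), 'grip_force': 0.0, 'finger_gap': 0.08532503593050114}
```

View pics/scene0.png

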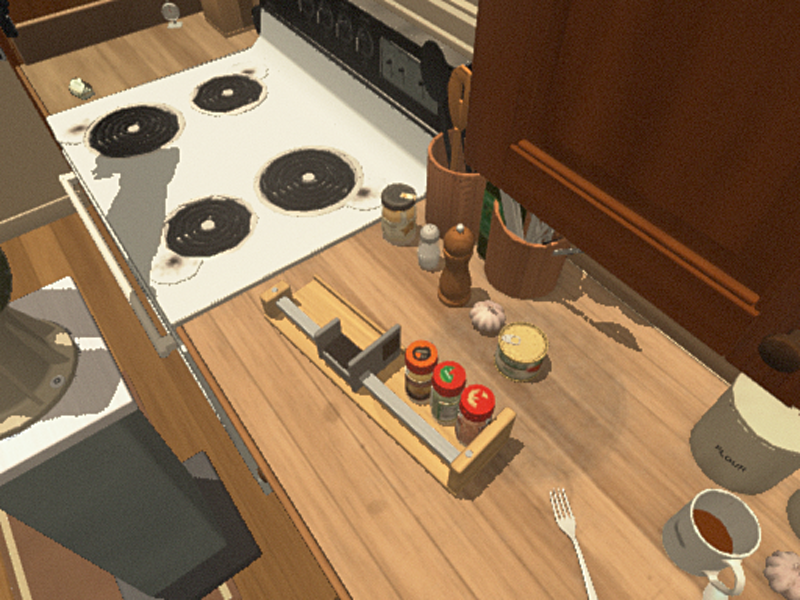

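View pics/top0.png

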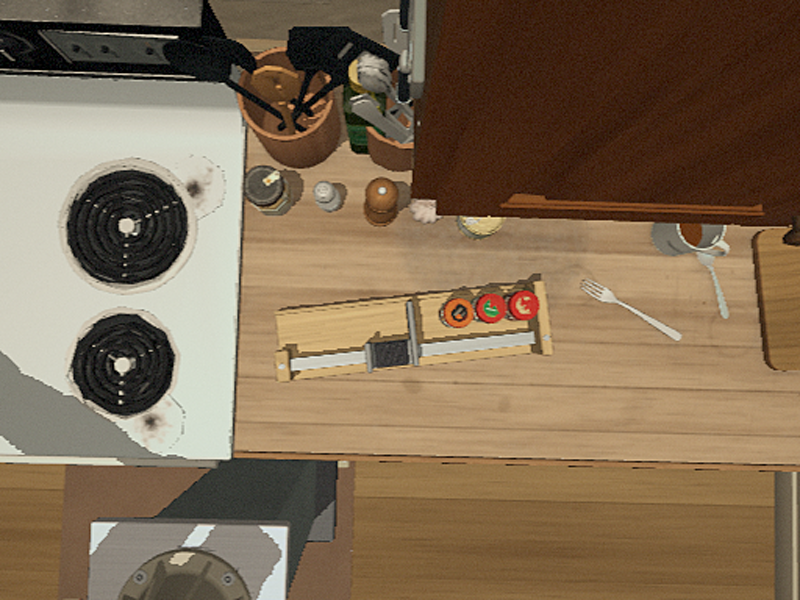

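The scene view shows the keeper with its jaw in mid-board at about (350,350) and the jars to its right. In the top view the pad is at about (390,353), the thumb wall at (370,354), the plate at (411,330), the bar from (290,363) to (535,340) and the end block at (283,364). The jaw opens towards image left, which is world +y.

```bash
cat > h.py <<'E'
import numpy as np, cv2
from workcell import imaging
def ray(n,uv,z):
    p=imaging.camera_params(n);K=p["camera_matrix"];T=np.array(p["pose"])
    d=T[:3,:3]@np.array([(uv[0]-K[0,2])/K[0,0],-(uv[1]-K[1,2])/K[1,1],-1]);o=T[:3,3]
    return o+d*(z-o[2])/d[2]
def proj(n,X):
    p=imaging.camera_params(n);K=p["camera_matrix"];T=np.array(p["pose"])
    c=T[:3,:3].T@(np.array(X)-T[:3,3]); return np.array([K[0,0]*c[0]/-c[2]+K[0,2],K[1,1]*-c[1]/-c[2]+K[1,2]])
E
python3 - <<'E'
from h import *
im=cv2.imread("raw_top.png"); hsv=cv2.cvtColor(im,cv2.COLOR_BGR2HSV)
def blob(m,box):
    x0,y0,x1,y1=box; k=np.zeros_like(m);k[y0:y1,x0:x1]=m[y0:y1,x0:x1]
    n,l,s,c=cv2.connectedComponentsWithStats(k); i=1+np.argmax(s[1:,4]); 
    pts=np.argwhere(l==i)[:,::-1].astype(np.float32); return s[i],c[i],cv2.minAreaRect(pts),pts
pad=blob((hsv[...,2]<75).astype(np.uint8),(232,210,270,240)); print("pad",pad[:3],ray("top",pad[2][0],.07))
print("box corners",[ray("top",q,.07).round(4)[:2] for q in cv2.boxPoints(pad[2])])
# bar: low saturation
m=((hsv[...,1]<60)&(hsv[...,2]>110)).astype(np.uint8)
P=[]
for b in((184,215,234,240),(270,205,345,235)):
    r=blob(m,b); print("bar",r[0],r[2]); P.append(r[3])
P=np.vstack(P); W=np.array([ray("top",q,.048)[:2] for q in P])
vx,vy,x0,y0=cv2.fitLine(W.astype(np.float32),cv2.DIST_HUBER,0,.01,.01).ravel(); print("bar dir",vx,vy,"yaw",np.arctan2(vy,vx),"pt",x0,y0)
c=cv2.resize(im[195:250,170:360],None,fx=4.2,fy=4.2,interpolation=cv2.INTER_CUBIC); cv2.imwrite("pics/c1.png",c)
E
```

```text
pad (array([239, 217,  23,  18, 331], dtype=int32), array([250.19335347, 225.85800604]), ((249.54383850097656, 225.9164581298828), (15.96442985534668, 22.664257049560547), 83.9909896850586)) [ 0.43790836 -0.31877431  0.07      ]
box corners [array([ 0.4534, -0.289 ]), array([ 0.4606, -0.3434]), array([ 0.4225, -0.3485]), array([ 0.4153, -0.2942])]
bar [186 224  48  14 385] ((209.49998474121094, 230.5), (7.951069355010986, 48.14814758300781), 83.6598129272461)
bar [270 212  73  16 568] ((305.62457275390625, 219.6840057373047), (7.799239158630371, 72.44293212890625), 83.54118347167969)
bar dir 0.13859074 -0.9903497 yaw -1.431758 pt 0.44267932 -0.36188078
```

View pics/c1.png

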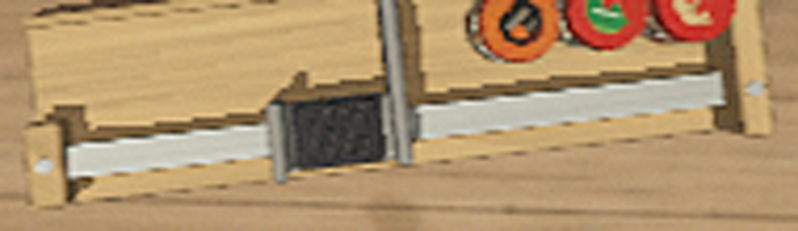

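The measured pad is about 54 x 39 mm, against 50 x 38 given. Its middle is at (0.437, -0.319, 0.070), within 2 mm of the bar line. The opening direction is (-0.139, 0.990), and about 114 mm of travel is left. I'll close the fingers, turn tool x along the bar and move over by way of a point clear of the base.

step_arm([
  [[-359,-286,0],[0,0,0.973],0],
  [[-359,-286,0],[0,0,0.973],0],
  [[-359,-286,0],[0,0,0.973],0],
  [[-359,-286,0],[0,0,0.973],0],
  [[-359,-286,0],[0,0,0.973],0],
  [[-359,-286,0],[0,0,0.973],0],
  [[-359,-286,0],[0,0,0.973],0],
  [[-359,-286,0],[0,0,0.973],0],
], grip_force=30)

```text
clock: 0.77
tcp_pos: [0.3965, 0.212, 0.2311]
orientation: [-0.0, 0.658, 0.753, -0.0]
wrist_force: [1.0, 0.6, -0.1]
finger_gap: 0.0003
grip_force: 0.0
```

step_arm([
  [[-517,-31,0],[0,0,0],0],
  [[-517,-31,0],[0,0,0],0],
  [[-517,-31,0],[0,0,0],0],
  [[-517,-31,0],[0,0,0],0],
  [[-517,-31,0],[0,0,0],0],
  [[-517,-31,0],[0,0,0],0],
  [[-517,-31,0],[0,0,0],0],
  [[-517,-31,0],[0,0,0],0],
])

```text
clock: 1.43
tcp_pos: [0.4222, -0.1204, 0.2312]
orientation: [-0.0, 0.656, 0.754, 0.0]
wrist_force: [1.5, 1.1, -0.3]
finger_gap: -0.0001
grip_force: 0.0
```

```bash
cat > where.py <<'E'
import sys
from h import *
from workcell import telemetry
from scipy.spatial.transform import Rotation as R
s=telemetry.get_state();q=s["orientation"];M=R.from_quat([*q[1:],q[0]]).as_matrix()
t=np.array(list(map(float,sys.argv[1:4])))
u=np.array([-.1386,.9903,0])
print(s["tcp_pos"].round(4),"F",s["wrist_force"].round(1),"j",s["joint_pos"].round(2),"shift mm",(1000*M.T@(t-s["tcp_pos"])).round(1),"rotvec",R.from_matrix(M.T@np.c_[u,[.9903,.1386,0],[0,0,-1]]).as_rotvec().round(4))
E
python3 where.py .435 -.304 .13
```

```text
[ 0.4222 -0.1204  0.2312] F [ 1.5  1.1 -0.3] j [-0.46  0.05 -0.28  1.24  0.    0.97] shift mm [-183.6  -12.7  101.1] rotvec [ 0.     -0.0002 -0.0003]
```

step_arm([
  [[-175,-13,0],[0,0,0],0],
  [[-175,-13,0],[0,0,0],0],
  [[-175,-13,0],[0,0,0],0],
  [[-175,-13,30],[0,0,0],0],
  [[-175,-13,70],[0,0,0],0],
  [[-175,-13,101],[0,0,0],0],
  [[-175,-13,101],[0,0,0],0],
  [[-175,-13,101],[0,0,0],0],
])

```text
clock: 2.1
tcp_pos: [0.4321, -0.292, 0.1282]
orientation: [-0.003, 0.657, 0.754, 0.0]
wrist_force: [0.2, 0.8, 1.2]
finger_gap: 0.0
grip_force: 0.0
```

```bash
python3 where.py .435 -.304 .08; python3 - <<'E'
from h import *
for n,b in(("scene",(150,150,350,300)),("top",(170,180,360,290))):
    im=imaging.read_camera(n)[:,:,::-1]; x0,y0,x1,y1=b
    cv2.imwrite(f"pics/{n}1.png",cv2.resize(im[y0:y1,x0:x1],None,fx=4,fy=4,interpolation=cv2.INTER_CUBIC))
E
```

```text
[ 0.4321 -0.292   0.1282] F [0.2 0.8 1.2] j [-0.75  0.27 -0.27  1.04  0.    0.68] shift mm [-12.6   1.4  48.1] rotvec [-0.0042 -0.0055 -0.0008]
```

View pics/scene1.png

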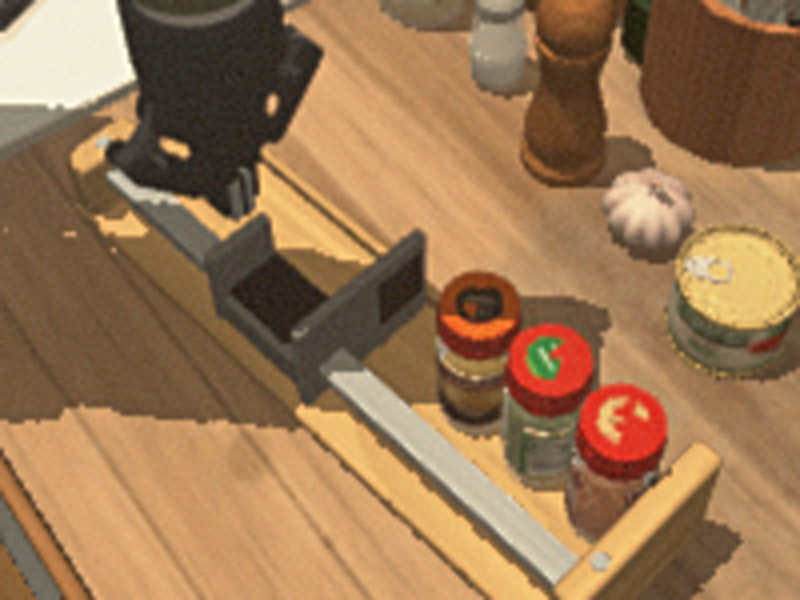

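Fingertips are at crop (238,210). The thumb wall's top runs from about (210,262) to (262,220) and the plate's top right corner is at (420,235). I'll check the pad estimate against this second view.

```bash
python3 - <<'E'
from h import *
c=np.array([.437,-.319,0]);u=np.array([-.1386,.9903,0]);v=np.array([-.9903,-.1386,0])
f=lambda X:((proj("scene",X)-[150,150])*4).round(0)
z=lambda h:np.array([0,0,h])
for s in(-1,1): print("wall inner/outer top",f(c+.031*u+s*.023*v+z(.094)),f(c+.040*u+s*.023*v+z(.094)))
print("pad corners",[f(c+a*.025*u+b*.019*v+z(.07)) for a in(-1,1) for b in(-1,1)])
print("plate near-inner top",[f(c-.031*u+y*v+z(.092)) for y in (-.05,.05,.019,-.081)])
from workcell import telemetry
print("tip",f(telemetry.get_state()["tcp_pos"]))
im=cv2.imread("pics/scene1.png")
for s in(-1,1):
  for X in(c+.031*u+s*.023*v+z(.094),c+.040*u+s*.023*v+z(.094),c+.025*u+s*.019*v+z(.07),c-.025*u+s*.019*v+z(.07)): cv2.circle(im,tuple(int(i) for i in f(X)),4,(0,255,0),-1)
cv2.circle(im,tuple(int(i) for i in f(telemetry.get_state()["tcp_pos"])),4,(255,0,255),-1)
cv2.imwrite("pics/scene1b.png",im[180:420,150:450].repeat(2,0).repeat(2,1))
E
```

```text
wall inner/outer top [270. 213.] [260. 204.]
wall inner/outer top [209. 259.] [199. 250.]
pad corners [array([333., 297.]), array([283., 337.]), array([275., 247.]), array([226., 285.])]
plate near-inner top [array([378., 250.]), array([244., 357.]), array([287., 323.]), array([417., 219.])]
tip [241. 199.]
```

View pics/scene1b.png

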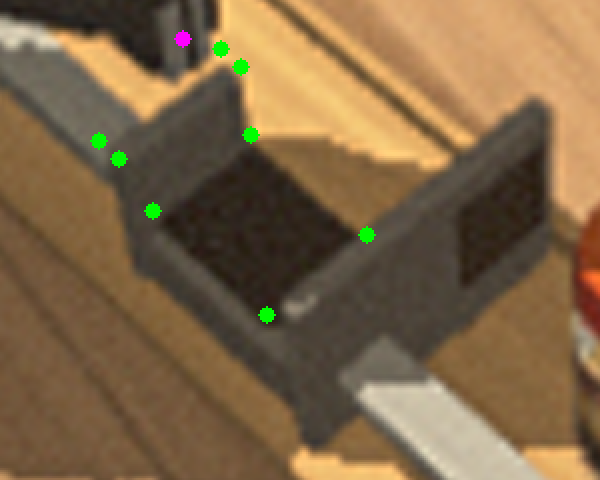

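The scene view puts the jaw 3–4 mm farther towards the jars and the robot than the top view does, which is within calibration. Splitting the difference gives a pad middle of about (0.436, -0.321). I'll press at (0.434, -0.309), 12 mm on the wall side and 8 mm clear of the wall.

```bash
python3 where.py .434 -.309 .08
```

```text
[ 0.4349 -0.2937  0.1321] F [0.  0.  0.4] j [-0.75  0.27 -0.27  1.04  0.    0.68] shift mm [-15.   -3.1  52.1] rotvec [0.0012 0.0012 0.0005]
```

step_arm([
  [[-8,-2,0],[0,0,0],0],
  [[-15,-3,0],[0,0,0],0],
  [[-15,-3,0],[0,0,0],0],
  [[-15,-3,15],[0,0,0],0],
  [[-15,-3,32],[0,0,0],0],
  [[-15,-3,46],[0,0,0],0],
  [[-15,-3,52],[0,0,0],0],
  [[-15,-3,52],[0,0,0],0],
])

```text
clock: 2.87
tcp_pos: [0.4328, -0.3083, 0.0776]
orientation: [-0.001, 0.656, 0.755, 0.0]
wrist_force: [-0.5, -0.4, -0.5]
finger_gap: -0.0003
grip_force: 0.0
```

step_arm([
  [[0,0,0],[0,0,0],0],
  [[0,0,3],[0,0,0],0],
  [[0,0,6],[0,0,0],0],
  [[0,0,9],[0,0,0],0],
  [[0,0,11],[0,0,0],0],
  [[0,0,11],[0,0,0],0],
  [[0,0,11],[0,0,0],0],
])

```text
clock: 3.45
tcp_pos: [0.4337, -0.3092, 0.0677]
orientation: [0.001, 0.656, 0.754, 0.0]
wrist_force: [0.4, -0.5, 2.6]
finger_gap: -0.0002
grip_force: 1.2
```

```bash
python3 where.py .434 -.309 .062; python3 - <<'E'
from h import *
for n,b in(("scene",(150,150,350,300)),("top",(170,180,360,290))):
    im=imaging.read_camera(n)[:,:,::-1]; x0,y0,x1,y1=b
    cv2.imwrite(f"pics/{n}2.png",cv2.resize(im[y0:y1,x0:x1],None,fx=4,fy=4,interpolation=cv2.INTER_CUBIC))
E
```

```text
[ 0.4337 -0.3092  0.0677] F [ 0.4 -0.5  2.6] j [-0.77  0.34 -0.34  0.89  0.    0.66] shift mm [0.2 0.3 5.7] rotvec [ 0.0009  0.0009 -0.0001]
```

View pics/scene2.png

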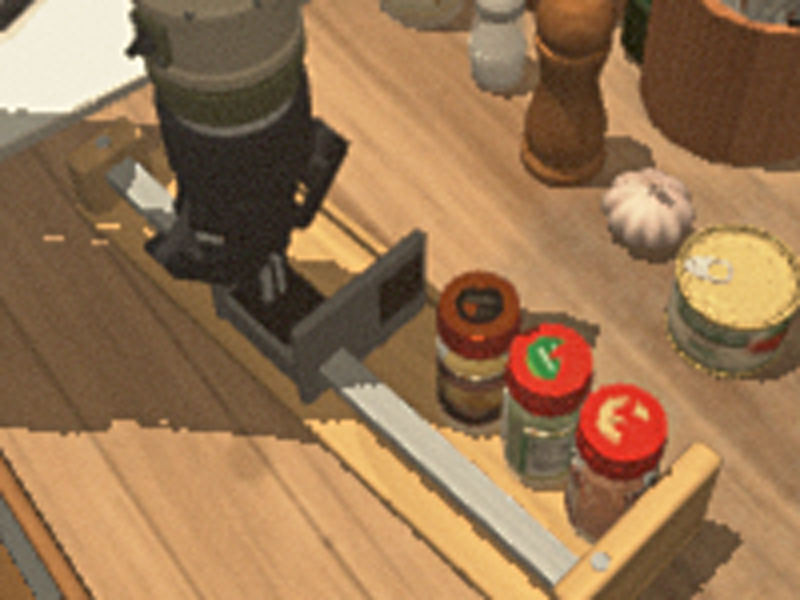

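The closed tips are in the pocket on the pad at about (272,285), between the walls. 2.6 N matches first contact with the spring. Next I press to about 0.061.

step_arm([
  [[0,0,2],[0,0,0],0],
  [[0,0,4],[0,0,0],0],
  [[0,0,6],[0,0,0],0],
  [[0,0,7],[0,0,0],0],
  [[0,0,7],[0,0,0],0],
  [[0,0,7],[0,0,0],0],
])

```text
clock: 4.05
tcp_pos: [0.4337, -0.3091, 0.0606]
orientation: [0.001, 0.656, 0.754, 0.0]
wrist_force: [0.6, -2.0, 6.2]
finger_gap: 0.0002
grip_force: 3.3
```

6.2 N and 0.0606 both say 8–9 mm down, so the pawl is free. Pushing along tool +x.

step_arm([
  [[2,0,0],[0,0,0],0],
  [[4,0,0],[0,0,0],0],
  [[7,0,0],[0,0,0],0],
  [[10,0,0],[0,0,0],0],
  [[13,0,0],[0,0,0],0],
  [[16,0,0],[0,0,0],0],
  [[20,0,0],[0,0,0],0],
  [[24,0,0],[0,0,0],0],
])

```text
clock: 4.72
tcp_pos: [0.4306, -0.2866, 0.061]
orientation: [0.002, 0.657, 0.754, -0.001]
wrist_force: [-0.5, -3.0, 6.9]
finger_gap: 0.0001
grip_force: 3.2
```

step_arm([
  [[5,0,0],[0,0,0],0],
  [[10,0,0],[0,0,0],0],
  [[15,0,0],[0,0,0],0],
  [[20,0,0],[0,0,0],0],
  [[25,0,0],[0,0,0],0],
  [[30,0,0],[0,0,0],0],
  [[35,0,0],[0,0,0],0],
  [[40,0,0],[0,0,0],0],
])

```text
clock: 5.38
tcp_pos: [0.425, -0.2468, 0.061]
orientation: [0.002, 0.657, 0.754, -0.001]
wrist_force: [0.3, -3.4, 6.4]
finger_gap: -0.0002
grip_force: 3.2
```

```bash
python3 where.py .42 -.21 .061; python3 - <<'E'
from h import *
for n,b in(("scene",(150,150,350,300)),("top",(170,180,360,290))):
    im=imaging.read_camera(n)[:,:,::-1]; x0,y0,x1,y1=b
    cv2.imwrite(f"pics/{n}3.png",cv2.resize(im[y0:y1,x0:x1],None,fx=4,fy=4,interpolation=cv2.INTER_CUBIC))
E
```

```text
[ 0.425  -0.2468  0.061 ] F [ 0.3 -3.4  6.4] j [-0.69  0.27 -0.45  0.84 -0.    0.74] shift mm [37.2  0.1 -0.1] rotvec [ 0.0007  0.0034 -0.0007]
```

View pics/scene3.png

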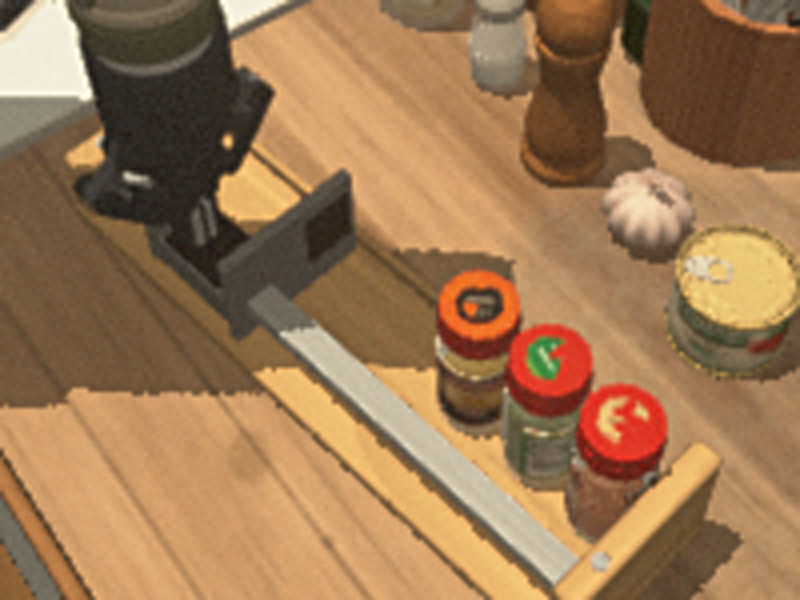

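The jaw has come about 55 mm with the tips (plate corner from (420,235) to (350,175)), and the jars are unmoved. About 60 mm remain.

step_arm([
  [[5,0,0],[0,0,0],0],
  [[10,0,0],[0,0,0],0],
  [[15,0,0],[0,0,0],0],
  [[20,0,0],[0,0,0],0],
  [[25,0,0],[0,0,0],0],
  [[30,0,0],[0,0,0],0],
  [[35,0,0],[0,0,0],0],
  [[40,0,0],[0,0,0],0],
])

```text
clock: 6.15
tcp_pos: [0.4194, -0.2071, 0.0609]
orientation: [0.001, 0.657, 0.754, -0.001]
wrist_force: [0.2, -3.3, 5.9]
finger_gap: 0.0001
grip_force: 3.2
```

step_arm([
  [[2,0,0],[0,0,0],0],
  [[4,0,0],[0,0,0],0],
  [[6,0,0],[0,0,0],0],
  [[8,0,0],[0,0,0],0],
  [[10,0,0],[0,0,0],0],
  [[10,0,0],[0,0,0],0],
])

```text
clock: 6.65
tcp_pos: [0.418, -0.1968, 0.0608]
orientation: [0.001, 0.656, 0.754, -0.001]
wrist_force: [-0.5, -2.5, 7.1]
finger_gap: -0.0001
grip_force: 3.2
```

Continuing in small steps until the force along the bar rises.

step_arm([
  [[2,0,0],[0,0,0],0],
  [[4,0,0],[0,0,0],0],
  [[5,0,0],[0,0,0],0],
  [[5,0,0],[0,0,0],0],
])

```text
clock: 6.98
tcp_pos: [0.4173, -0.1921, 0.0609]
orientation: [0.001, 0.656, 0.754, -0.001]
wrist_force: [-0.9, -2.9, 7.2]
finger_gap: 0.0002
grip_force: 3.2
```

step_arm([
  [[2,0,0],[0,0,0],0],
  [[4,0,0],[0,0,0],0],
  [[4,0,0],[0,0,0],0],
])

```text
clock: 7.23
tcp_pos: [0.4172, -0.1885, 0.061]
orientation: [0.002, 0.656, 0.754, -0.001]
wrist_force: [0.2, -3.3, 6.8]
finger_gap: 0.0001
grip_force: 3.2
```

```bash
python3 where.py .415 -.18 .061; python3 - <<'E'
from h import *
for n,b in(("scene",(150,150,350,300)),):
    im=imaging.read_camera(n)[:,:,::-1]; x0,y0,x1,y1=b
    cv2.imwrite(f"pics/{n}4.png",cv2.resize(im[y0:y1,x0:x1],None,fx=4,fy=4,interpolation=cv2.INTER_CUBIC))
E
```

```text
[ 0.4172 -0.1885  0.061 ] F [ 0.2 -3.3  6.8] j [-0.6   0.22 -0.53  0.82 -0.    0.83] shift mm [ 8.7 -1.   0. ] rotvec [ 0.0014  0.0036 -0.0005]
```

View pics/scene4.png

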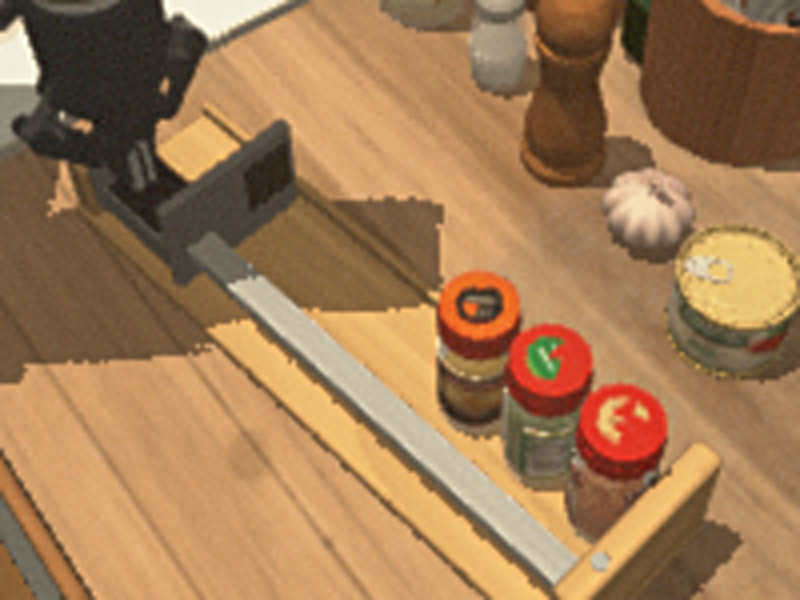

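The plate corner is now at (288,125) and the wall is close to the end block at (85,170). The force is still only friction, so I keep creeping.

step_arm([
  [[2,0,0],[0,0,0],0],
  [[3,0,0],[0,0,0],0],
  [[4,0,0],[0,0,0],0],
  [[4,0,0],[0,0,0],0],
])

```text
clock: 7.62
tcp_pos: [0.4169, -0.1847, 0.0611]
orientation: [0.002, 0.656, 0.754, -0.001]
wrist_force: [0.7, -3.7, 6.6]
finger_gap: -0.0004
grip_force: 3.1
```

step_arm([
  [[2,0,0],[0,0,0],0],
  [[3,0,0],[0,0,0],0],
  [[3,0,0],[0,0,0],0],
])

```text
clock: 7.87
tcp_pos: [0.4169, -0.1841, 0.0612]
orientation: [0.004, 0.657, 0.754, -0.003]
wrist_force: [0.4, -11.7, 1.8]
finger_gap: -0.0001
grip_force: 8.2
```

step_arm([
  [[2,0,0],[0,0,0],0],
  [[3,0,0],[0,0,0],0],
  [[3,0,0],[0,0,0],0],
])

```text
clock: 8.12
tcp_pos: [0.4169, -0.1841, 0.0613]
orientation: [0.006, 0.658, 0.753, -0.005]
wrist_force: [-0.5, -22.1, -2.6]
finger_gap: -0.0001
grip_force: 14.1
```

The force rose to 22 N with no further motion, so the jaw is at the end block with the pad still down. I ease the push without dragging the pad back, then lift straight up.

step_arm([
  [[-2,0,0],[0,0,0],0],
  [[-4,0,0],[0,0,0],0],
  [[-4,0,-3],[0,0,0],0],
  [[-4,0,-7],[0,0,0],0],
  [[-4,0,-12],[0,0,0],0],
  [[-5,0,-18],[0,0,0],0],
  [[-8,0,-25],[0,0,0],0],
  [[-10,0,-40],[0,0,0],0],
])

```text
clock: 8.78
tcp_pos: [0.4145, -0.186, 0.0987]
orientation: [-0.002, 0.656, 0.754, -0.0]
wrist_force: [-0.6, 0.1, 0.2]
finger_gap: -0.0004
grip_force: 0.0
```

step_arm([
  [[0,0,-30],[0,0,0],0],
  [[0,0,-60],[0,0,0],0],
  [[0,0,-90],[0,0,0],0],
  [[40,30,-100],[0,0,0],0],
  [[80,30,-100],[0,0,0],0],
  [[120,30,-100],[0,0,0],0],
  [[160,30,-100],[0,0,0],0],
  [[160,30,-100],[0,0,0],0],
])

```text
clock: 9.45
tcp_pos: [0.4209, -0.0185, 0.1998]
orientation: [-0.002, 0.654, 0.757, 0.0]
wrist_force: [-0.8, -0.3, -0.1]
finger_gap: -0.0002
grip_force: 0.0
```

```bash
python3 where.py .4 -.1 .2; python3 - <<'E'
from h import *
a=imaging.read_camera("scene")[:,:,::-1][130:300,150:350]; b=imaging.read_camera("top")[:,:,::-1][170:255,170:370]
cv2.imwrite("pics/end.png",cv2.resize(np.vstack([a[:115],b[:,:200]]),None,fx=3,fy=3,interpolation=cv2.INTER_CUBIC))
E
```

```text
[ 0.4209 -0.0185  0.1998] F [-0.8 -0.3 -0.1] j [-0.24  0.03 -0.37  1.17  0.    1.19] shift mm [-77.6 -32.5  -0.5] rotvec [-0.0029 -0.0041  0.0065]
```

View pics/end.png

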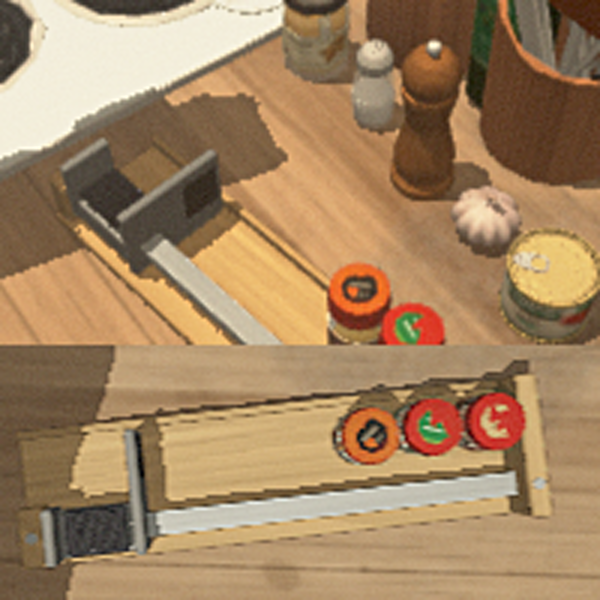

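The final picture shows the thumb wall (48,537) against the end block (30,537), the pad up, and the jars and other things in place. The arm is clear.

```bash
python3 -c "
from workcell import env; print(env.hand_in())"
```

```text
the job is handed in; nothing more can be done
None
```

The job is handed in: the jaw stands against the end block with the pad released, the jars and other things show no movement in the final picture, and the arm is clear (about 9.5 s used, peak push seen about 22 N); no verdict was returned.

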